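# Make up two bread orders from the stock board

### The arm

A 6-joint arm with a two-finger parallel gripper is mounted at the origin on the work surface. World frame = base frame: x ahead of the robot, y to its left, z up, the work surface at z = 0. Lengths are in m, angles in rad, forces in N, time in s.
With the tool pointing down it reaches from about 0.3 to 0.85 m from the base axis. Payload 4.2 kg.
Tool frame: the origin (TCP) lies at the centre of the arm's flange, where the gripper is bolted on; the fingertips stand 191 mm ahead of it and the grasp point (between the pads) lies 172 mm ahead of it; z points along the fingers, y is the direction in which the jaws open and shut (so a half turn about z gives the same grasp; the last joint's range is limited). The gripper opens to 91 mm and grips with 3 to 60 N. Pads are 32 mm wide; open, the fingers measure 118 mm over their backs; the gripper's body (76 mm by 178 mm) begins 60 mm behind the grasp point.
Start: joints at [-1.306, 0.32, 1.565, -0, 1.257, -0.02], TCP at [0.162, -0.552, 0.405] pointing down, gripper open.
Joint ranges: [-3.11, 3.11], [-0.84, 2.01], [0.21, 2.61], [-1.34, 4.49], [0.05, 2.63], [-2.56, 2.56]. Speed limits (rad/s): [2.57, 2.57, 3.14, 3.14, 3.14, 3.14].

### API

Orientations are given as a unit quaternion [x, y, z, w].
In Python, from bench import * gives the robot as it stands.
- The arm moves only by the tool play_rows, never from a script. Its argument "commands" is a list of rows, each a list of 4 numbers: the shift along the tool's x, y, z in m, then the turn about the tool's z in rad. A call has 1 to 20 rows; each row is the pose to reach, as a shift and turn from the pose commanded when the call began, along the tool's axes at that moment; what a row does not reach only later rows make up. A row lasts 1/10 s, in which the tool goes at most 50 mm and 8.59 degrees, less where a joint would pass 70% of its speed; a pose out of reach is approached as far as the arm can. A call with a gripper value outside its range is refused whole. "fingers" is the closure, from 0 (fully open) to 1 (shut), set as the call begins (left out, the last holds). The fingers move at their own pace and stop on an object; "squeeze" is the grip in N (left out, the last holds). Time passes only in rows, so rows that repeat a pose let the fingers close. It gives the time, the measured TCP pose, the force and the opening at its end, in the units of the state.
- sense(): the state, without advancing time (a new reading comes with each control period).
- grab_frame(name): name is "scene" or "top"; returns a dict with "color" (420x560x3 uint8, red, green, blue), "range_z" (420x560 float32, m along the optical axis (not along the pixel's ray), 0 where there is no reading), "vfov" (degrees; the focal length in pixels is half the picture's height over the tangent of half this angle, whatever the lens; pixels are square), "cx", "cy" (the principal point, pixels), "R" (3x3) and "t" (3): a world point X has camera coordinates R X + t. Camera axes: x right, y down, z forward; pixel columns grow to the right and rows downward; lengths in m; the calibration is good to about 2 mm. A picture is of the moment at which its call begins.
- close_job(): hands the job in, once; it reports no verdict.
The state is a dict: "time": time; "joint_positions": joint angles; "dq": joint speeds; "effort": joint torques, N m; "tcp_pos": TCP position; "eef_rot": TCP orientation; "contact_force": force on the tool from outside, world axes, zero at the start; "ft_torque": the same for the moment, N m; "gripper_width": finger opening in m.
Only numpy, scipy, OpenCV 4.12 (cv2) and the standard library are available. Lean on these libraries where they do the work, as an engineer would, in place of code of your own. Each camera call takes 0.05 s, during which the arm holds its last target.

### The job

Make up the two bread orders from the stock on the wooden board: the baguette and the round roll go into the slotted plastic crate, and the tin loaf, the ciabatta and the finger roll go into the cardboard tray. Every bread must lie in a single layer flat on the bottom of its container, right side up, none propped on another bread or on a wall, and be let go there. The bagel is not ordered: leave it where it lies on the board, and do not shift the flour shaker.

Things in the scene. Friction and masses are not known exactly. Their poses are not given: they have to be found in the camera images.
- baguette: Small brown baguette with pointed-round ends and four pale slanting cuts on top, the longest bread: 180 long, 54 wide, 48 high (mm), 140 g. Origin: centre of its flat underside; z up out of its top crust; x along its length. Its sides are upright and 54 apart over the middle 120 of its length, from 5 to 32 above the underside.
- round_roll: Round golden crusty roll with a star of five dark curved creases on top: 66 diameter, 44 high (mm), 70 g. Origin: centre of its flat underside; z up. Its side is upright from 6 to 26 above the underside, domed above.
- tin_loaf: Small dark-topped loaf baked in a tin, brick-shaped with a domed top and one pale split along it, the tallest bread: 110 long, 62 wide (its dark top crust 64), 60 high (mm), 240 g. Origin: centre of its flat underside; z up out of its top crust; x along its length. Sides upright over the whole length.
- ciabatta: Flat light-brown rectangular bread with rounded corners and pale patches of flour on top: 95 long, 62 wide, 34 high (mm), 110 g. Origin: centre of its flat underside; z up out of its top crust; x along its length. Sides upright from 5 to 28 above the underside.
- finger_roll: Smooth golden soft-roll shape without cuts, oblong with round ends, the narrowest bread: 120 long, 42 wide, 38 high (mm), 70 g. Origin: centre of its flat underside; z up out of its top crust; x along its length. Sides upright over the middle 90 of its length, from 5 to 28 above the underside.
- bagel: Dark ring-shaped bread, 90 outside diameter, 26 hole, 32 high (mm), 90 g. Not ordered: it stays where it lies on the board. Origin: centre of its underside; z up. Like all the breads here it is firm and does not crush.
- crate: Open red plastic bread crate with slotted sides, fixed to the bench left or right of the board. Outside 300 (x) by 200 (y) by 70 high, walls 6 (rim lip 5 further out), floor 6: inside 288 by 188 by 64 deep (mm), corner posts 14 square inside. Origin: centre of its underside, at bench level; x along its long side, within 0.1 rad of world x; z up.
- tray: Open brown cardboard tray with plain closed sides, a hand slot in each end, fixed to the bench on the other side of the board from the crate. Outside 310 (x) by 200 (y) by 60 high, walls 4, floor 4: inside 302 by 192 by 56 deep (mm). Origin: centre of its underside, at bench level; x along its long side, within 0.1 rad of world x; z up. Fits three breads laid across it, 95 apart.
- shaker: Aluminium flour shaker, upright cylinder 64 diameter, 78 high (mm), 250 g, with a pierced domed lid, standing on the bench beyond the left-hand container. Bystander: leave alone. Origin: centre of its underside.
- board: Flat light-wood stock board, 400 (x) by 350 (y) by 18 thick (mm), fixed to the bench between the two containers, x axis within 0.06 rad of world x. Origin: centre of its underside, at bench level. The six breads start on it singly, in two rows of three, in any order, lengths within 0.26 rad of world x, with 25 mm or more free beside the middle of each bread's long sides.
Things that resemble listed ones, but are neither listed nor needed, are in the scene too. Leave any blue or pink look-alike of the tin_loaf alone.

How it is judged:
By the outcome, as a careful person would: the job done as asked, in the order asked, and still so for the second after the job is handed in, with the robot touching nothing.
It also fails if it takes over 136 s, if anything falls off the work surface, if the arm or the gripper's body presses on something with over 40 N, if the wrist force passes 120 N, or if a joint passes its speed limit or range.

## Working session

There is one attempt and no reset: what is moved stays moved. The work goes in short steps, Python scripts to look and compute and a tool call to move; the robot and the scene stay as the last step left them, time stands still between calls to the robot, and variables do not carry over. Pictures are saved under pics/ and viewed, and the job is handed in when it is done.

Besides the shell and the picture viewer there is one more tool, called after "Emit:" by a JSON object that holds its "op" and its "data", one argument or row to a line. play_rows: Moves the arm, as the interface text tells. Its arguments: {"type":"object","properties":{"commands":{"type":"array","items":{"type":"array","items":{"type":"number"}}},"fingers":{"type":"number"},"squeeze":{"type":"number"}},"required":["commands"]}

```bash
mkdir -p pics; cat > h.py <<'E'
from bench import *
import numpy as np, cv2
def save(n,name,crop=None,scale=1):
    f=grab_frame(n); np.savez(''+name+'.npz',**f)
    c=f['color'][...,::-1]
    if crop: x0,y0,x1,y1=crop; c=c[y0:y1,x0:x1]
    c=cv2.resize(c,None,fx=scale,fy=scale,interpolation=cv2.INTER_CUBIC)
    cv2.imwrite('pics/'+name+'.png',c); return f
def world(f):
    z=f['range_z'];h,w=z.shape
    fl=h/2/np.tan(np.radians(float(f['vfov']))/2)
    u,v=np.meshgrid(np.arange(w),np.arange(h))
    P=np.stack([(u-f['cx'])/fl*z,(v-f['cy'])/fl*z,z],-1)
    return (P-f['t'])@f['R']
E
python3 - <<'E'
from h import *
print(sense())
for n in('scene','top'):
    f=save(n,n+'0',scale=1.42); print(n,f['vfov'],f['cx'],f['cy'],f['R'],f['t'])
E
```

```text
{'time': 0.0, 'joint_positions': array([-1.30598455e+00,  3.20295820e-01,  1.56566946e+00, -2.31589157e-05,
        1.25742965e+00, -2.00062367e-02]), 'dq': array([-0.00235054,  0.00016344,  0.00040479,  0.00134929,  0.00023585,
       -0.00069407]), 'effort': array([-7.03172591e-04, -4.12462091e+01, -2.31973618e+01,  7.27009191e-02,
        4.58882831e-02, -1.43389316e-04]), 'tcp_pos': array([ 0.16151468, -0.55167186,  0.40392146]), 'eef_rot': array([ 9.89876053e-01,  1.41931632e-01, -1.20956576e-04, -8.93051835e-04]), 'contact_force': array([-0.20628465,  0.39436788,  0.26004724]), 'ft_torque': array([ 0.0198111 , -0.05468047,  0.02504186]), 'gripper_width': 0.09131362589444803}
scene 55.437233859476976 274.73580284091895 210.52639859054233 [[ 0.55166276  0.83404709 -0.00579993]
 [ 0.62116003 -0.41547393 -0.66448599]
 [-0.55662233  0.3629695  -0.74727821]] [-0.30070597 -0.27256213  1.46006493]
top 46.12252189048345 275.7220265527996 197.0580084972932 [[-0.01305704 -0.99976025 -0.01757722]
 [-0.98858806  0.01554553 -0.14983987]
 [ 0.15007719  0.01542017 -0.98855402]] [0.02724607 0.49195186 1.13689192]
```

View pics/scene0.png

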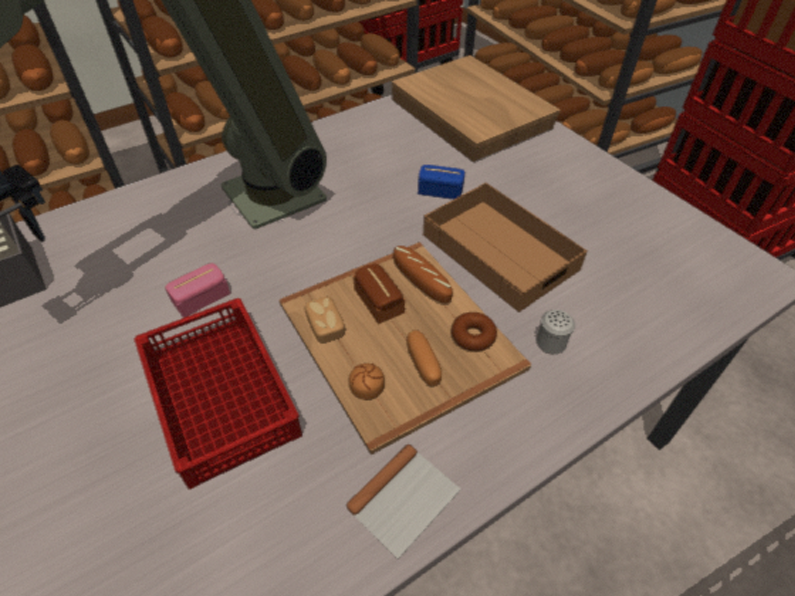

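View pics/top0.png

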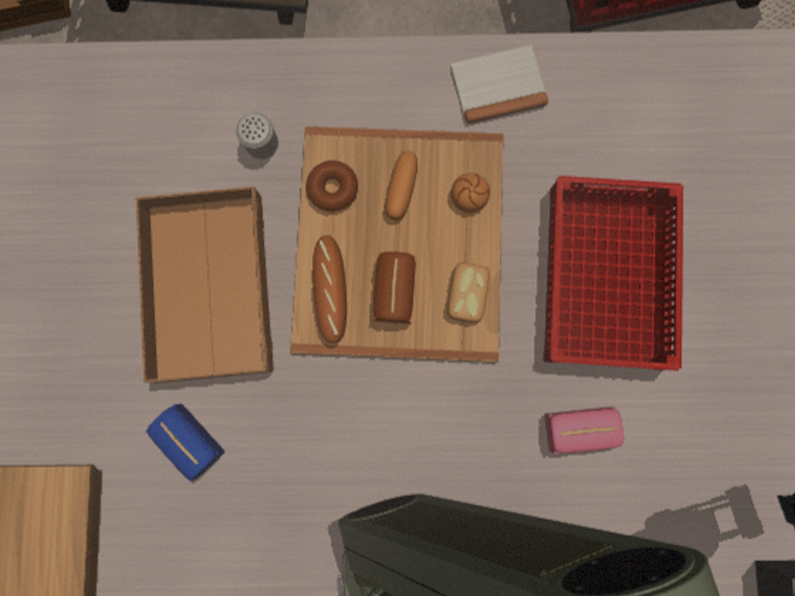

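Candidates (pixels in the 795-px top picture):
- Baguette: (330,290).
- Tin loaf: brown (395,287). Look-alikes are blue (185,441) and pink (585,431), which I leave alone.
- Ciabatta: (468,292).
- Finger roll: (401,185). The rolled towel edge at (505,108) could be mistaken for it.
- Round roll: (470,192).
- Bagel: (332,186). It stays where it is.

The crate is on the right (-y), and the tray is on the left with the shaker beyond it.

```bash
cat > fit.py <<'E'
from h import *
def obj(f,seed,zmin,r=70,zmax=0.12):
    W=world(f); z=W[...,2]
    m=((z>zmin)&(z<zmax)&(f['range_z']>0)).astype(np.uint8)
    n,l=cv2.connectedComponents(m)
    k=l[seed[1],seed[0]]
    if k==0: return None
    mm=l==k; P=W[mm]; 
    (c,s,a)=cv2.minAreaRect(P[:,:2].astype(np.float32))
    if s[0]<s[1]: s=s[::-1]; a+=90
    a=(a+90)%180-90
    return np.round(c,4),np.round(s,4),round(np.radians(a),3),round(np.percentile(P[:,2],99),4),mm.sum()
E
python3 - <<'E'
from fit import *
f=dict(np.load('top0.npz'));W=world(f)
print('board z',W[int(230/1.42),int(430/1.42)], 'bench',W[int(300/1.42),int(525/1.42)])
S=dict(bag=(330,290),round=(470,192),tin=(395,287),cia=(468,292),fin=(401,185),bagel=(332,175))
for k,(u,v) in S.items():
  for zm in(.026,.034): print(k,zm,obj(f,(int(u/1.42),int(v/1.42)),zm))
z=W[...,2]
for n,(u0,u1) in dict(tray=(130,285),crate=(535,700)).items():
  m=np.zeros(z.shape,bool); m[int(170/1.42):int(395/1.42),int(u0/1.42):int(u1/1.42)]=1
  P=W[m&(z>(.05 if n=='tray' else .06))&(z<.09)]; print(n,len(P),cv2.minAreaRect(P[:,:2].astype(np.float32)),P[:,2].mean())
  P=W[m&(z<.02)&(z>.002)]; print(' floor',np.median(P[:,2]))
big=cv2.resize(f['color'][80:260,195:365,::-1],None,fx=3.3,fy=3.3,interpolation=cv2.INTER_CUBIC); cv2.imwrite('pics/crop0.png',big)
E
```

```text
board z [ 0.5835361  -0.04497328  0.01726738] bench [ 0.45992076 -0.20614025  0.00065561]
bag 0.026 (array([0.4776, 0.1245]), array([0.1791, 0.0533]), np.float64(0.081), np.float64(0.0691), np.int64(1475))
bag 0.034 (array([0.4776, 0.1245]), array([0.1791, 0.0533]), np.float64(0.081), np.float64(0.0691), np.int64(1475))
round 0.026 (array([ 0.6387, -0.114 ]), array([0.0648, 0.0634]), np.float64(1.209), np.float64(0.0652), np.int64(598))
round 0.034 (array([ 0.6401, -0.1149]), array([0.0649, 0.063 ]), np.float64(-0.069), np.float64(0.0653), np.int64(582))
tin 0.026 (array([0.4764, 0.0166]), array([0.1125, 0.0638]), np.float64(-0.088), np.float64(0.0821), np.int64(1328))
tin 0.034 (array([0.4764, 0.0166]), array([0.1125, 0.0638]), np.float64(-0.088), np.float64(0.0821), np.int64(1321))
cia 0.026 (array([ 0.4687, -0.1063]), array([0.0952, 0.0618]), np.float64(-0.188), np.float64(0.0568), np.int64(1029))
cia 0.034 (array([ 0.4687, -0.1063]), array([0.0952, 0.0618]), np.float64(-0.188), np.float64(0.0568), np.int64(1016))
fin 0.026 (array([0.655 , 0.0018]), array([0.1197, 0.0409]), np.float64(-0.249), np.float64(0.0592), np.int64(751))
fin 0.034 (array([0.655 , 0.0018]), array([0.1197, 0.0409]), np.float64(-0.249), np.float64(0.0592), np.int64(744))
bagel 0.026 (array([0.6566, 0.1211]), array([0.0885, 0.0872]), np.float64(1.245), np.float64(0.0537), np.int64(965))
bagel 0.034 (array([0.6566, 0.1211]), array([0.0885, 0.0872]), np.float64(1.245), np.float64(0.0537), np.int64(955))
tray 1165 ((0.48925453424453735, 0.33789393305778503), (0.31200581789016724, 0.20339062809944153), 4.850642681121826) 0.05842993474060964
 floor 0.0046306737669930004
crate 2322 ((0.49657800793647766, -0.34693026542663574), (0.21018648147583008, 0.3089104890823364), 85.14073181152344) 0.06902864588946506
 floor 0.005260528014696083
```

View pics/crop0.png

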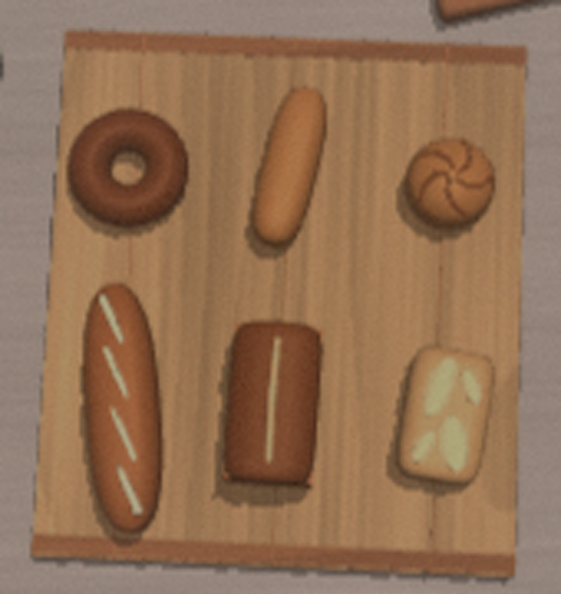

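The close crop confirms the choices. The baguette with four pale cuts is at (122,405), the brown tin loaf with one split at (270,400), the ciabatta with flour patches at (445,415), the smooth finger roll at (288,165) and the starred round roll at (450,182). The bagel is at (128,168).

```bash
cat > plan.py <<'E'
import sys
from h import *
CR=(0.4966,-0.3469,-0.085); TR=(0.4893,0.3379,0.0847)
def loc(c,x,y):
    a=c[2]; return c[0]+x*np.cos(a)-y*np.sin(a), c[1]+x*np.sin(a)+y*np.cos(a)
def plan(*wps):
    s=sense(); p=s['tcp_pos']; x,y,_,_=s['eef_rot']; psi=2*np.arctan2(y,x)
    psi=(psi+np.pi)%(2*np.pi)-np.pi
    print('t',round(s['time'],2),'tcp',p.round(4),'psi',round(psi,4),'w',round(s['gripper_width'],4),'F',s['contact_force'].round(1))
    q=p;a0=psi
    for (X,Y,Z,a) in wps:   # Z = grasp point height
        t=np.array([X,Y,Z+.172]); d=t-p; c,sn=np.cos(psi),np.sin(psi)
        n=max(np.linalg.norm(t-q)/.05,abs(a-a0)/.15); q=t;a0=a
        print([round(float(v),4) for v in(d[0]*c+d[1]*sn,d[0]*sn-d[1]*c,-d[2],-(a-psi))],'rows',round(n,1))
E
python3 - <<'E'
from plan import *
plan((.4776,.1245,.16,.081),(.4776,.1245,.06,.081),(.4776,.1245,.041,.081))
E
```

```text
t 0.1 tcp [ 0.1615 -0.5517  0.404 ] psi 0.2848 w 0.0911 F [ 1.   0.  -0.7]
[0.4933, -0.5602, 0.072, 0.2038] rows 15.0
[0.4933, -0.5602, 0.172, 0.2038] rows 2.0
[0.4933, -0.5602, 0.191, 0.2038] rows 0.4
```

Emit:
{"op": "play_rows", "data": {
  "commands": [
    [0.493,-0.56,0.072,0.204],
    [0.493,-0.56,0.072,0.204],
    [0.493,-0.56,0.072,0.204],
    [0.493,-0.56,0.072,0.204],
    [0.493,-0.56,0.072,0.204],
    [0.493,-0.56,0.072,0.204],
    [0.493,-0.56,0.072,0.204],
    [0.493,-0.56,0.072,0.204],
    [0.493,-0.56,0.072,0.204],
    [0.493,-0.56,0.072,0.204],
    [0.493,-0.56,0.072,0.204],
    [0.493,-0.56,0.072,0.204],
    [0.493,-0.56,0.072,0.204],
    [0.493,-0.56,0.072,0.204],
    [0.493,-0.56,0.072,0.204],
    [0.493,-0.56,0.072,0.204],
    [0.493,-0.56,0.072,0.204],
    [0.493,-0.56,0.072,0.204],
    [0.493,-0.56,0.072,0.204],
    [0.493,-0.56,0.072,0.204]
  ],
  "fingers": 0,
  "squeeze": 20
}}

```text
time: 2.1
tcp_pos: [0.477, 0.123, 0.333]
eef_rot: [0.999, 0.039, 0.0, 0.0]
contact_force: [-0.4, -1.2, 0.6]
gripper_width: 0.0911
```

```bash
python3 - <<'E'
from plan import *
plan((.4776,.1245,.16,.081),(.4776,.1245,.06,.081),(.4776,.1245,.041,.081))
save('top','a1',(150,50,430,330),2)
E
```

```text
t 2.1 tcp [0.477 0.123 0.333] psi 0.0789 w 0.0911 F [-0.4 -1.2  0.6]
[0.0007, -0.0015, 0.001, -0.0021] rows 0.0
[0.0007, -0.0015, 0.101, -0.0021] rows 2.0
[0.0007, -0.0015, 0.12, -0.0021] rows 0.4
```

View pics/a1.png

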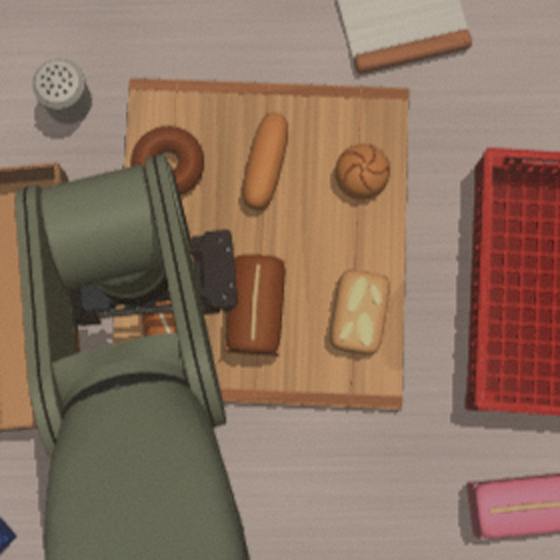

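The tool is over the baguette, with its jaws opening across the baguette's width. I'll descend.

Emit:
{"op": "play_rows", "data": {
  "commands": [
    [0.001,-0.001,0.05,0],
    [0.001,-0.001,0.09,0],
    [0.001,-0.001,0.108,0],
    [0.001,-0.001,0.118,0],
    [0.001,-0.001,0.12,0],
    [0.001,-0.001,0.12,0]
  ]
}}

```text
time: 2.75
tcp_pos: [0.4787, 0.1251, 0.2134]
eef_rot: [0.999, 0.04, 0.001, -0.0]
contact_force: [0.5, -0.5, 0.8]
gripper_width: 0.0912
```

Emit:
{"op": "play_rows", "data": {
  "commands": [
    [0,0,0,0],
    [0,0,0,0],
    [0,0,0,0],
    [0,0,0,0],
    [0,0,0,0],
    [0,0,0,0]
  ],
  "fingers": 1,
  "squeeze": 20
}}

```text
time: 3.35
tcp_pos: [0.4783, 0.1252, 0.213]
eef_rot: [0.999, 0.04, 0.0, 0.0]
contact_force: [-0.8, 0.3, 1.7]
gripper_width: 0.0536
```

Emit:
{"op": "play_rows", "data": {
  "commands": [
    [0,0,-0.02,0],
    [0,0,-0.06,0],
    [0,0,-0.1,0],
    [0,0,-0.13,0],
    [0,0,-0.13,0]
  ]
}}

```text
time: 3.85
tcp_pos: [0.4793, 0.1254, 0.3467]
eef_rot: [0.999, 0.04, 0.004, -0.001]
contact_force: [-0.2, -0.6, -2.0]
gripper_width: 0.0543
```

```bash
python3 - <<'E'
from plan import *
x,y=loc(CR,-.042,-.033);a=CR[2]
plan((x,y,.17,a),(x,y,.06,a),(x,y,.031,a))
E
```

```text
t 3.85 tcp [0.4793 0.1254 0.3467] psi 0.0808 w 0.0543 F [-0.2 -0.6 -2. ]
[-0.0677, 0.4978, 0.0047, 0.1658] rows 10.0
[-0.0677, 0.4978, 0.1147, 0.1658] rows 2.2
[-0.0677, 0.4978, 0.1437, 0.1658] rows 0.6
```

Emit:
{"op": "play_rows", "data": {
  "commands": [
    [-0.068,0.498,0.002,0.166],
    [-0.068,0.498,0.002,0.166],
    [-0.068,0.498,0.002,0.166],
    [-0.068,0.498,0.002,0.166],
    [-0.068,0.498,0.002,0.166],
    [-0.068,0.498,0.002,0.166],
    [-0.068,0.498,0.002,0.166],
    [-0.068,0.498,0.002,0.166],
    [-0.068,0.498,0.002,0.166],
    [-0.068,0.498,0.002,0.166],
    [-0.068,0.498,0.002,0.166],
    [-0.068,0.498,0.002,0.166],
    [-0.068,0.498,0.002,0.166],
    [-0.068,0.498,0.002,0.166]
  ]
}}

```text
time: 5.25
tcp_pos: [0.4508, -0.3752, 0.3402]
eef_rot: [0.999, -0.042, -0.001, -0.001]
contact_force: [0.3, 0.7, -1.4]
gripper_width: 0.054
```

```bash
python3 - <<'E'
from plan import *
x,y=loc(CR,-.042,-.033);a=CR[2]
plan((x,y,.17,a),(x,y,.06,a),(x,y,.031,a))
E
```

```text
t 5.25 tcp [ 0.4508 -0.3752  0.3402] psi -0.0836 w 0.054 F [ 0.3  0.7 -1.4]
[0.0012, 0.0009, -0.0018, 0.0014] rows 0.0
[0.0012, 0.0009, 0.1082, 0.0014] rows 2.2
[0.0012, 0.0009, 0.1372, 0.0014] rows 0.6
```

Emit:
{"op": "play_rows", "data": {
  "commands": [
    [0.001,0.001,0.04,0],
    [0.001,0.001,0.08,0],
    [0.001,0.001,0.11,0],
    [0.001,0.001,0.126,0],
    [0.001,0.001,0.134,0],
    [0.001,0.001,0.138,0],
    [0.001,0.001,0.138,0],
    [0.001,0.001,0.138,0],
    [0.001,0.001,0.138,0]
  ]
}}

```text
time: 6.15
tcp_pos: [0.4519, -0.3779, 0.2039]
eef_rot: [0.999, -0.043, 0.001, 0.001]
contact_force: [0.3, -0.1, -1.1]
gripper_width: 0.0539
```

```bash
python3 - <<'E'
from plan import *
x,y=loc(CR,-.042,-.033);a=CR[2]
plan((x,y,.029,a))
save('scene','a2',(80,190,260,350),3.5)
E
```

```text
t 6.15 tcp [ 0.4519 -0.3779  0.2039] psi -0.0851 w 0.0539 F [ 0.3 -0.1 -1.1]
[-0.0001, -0.0017, 0.0029, -0.0001] rows 0.1
```

View pics/a2.png

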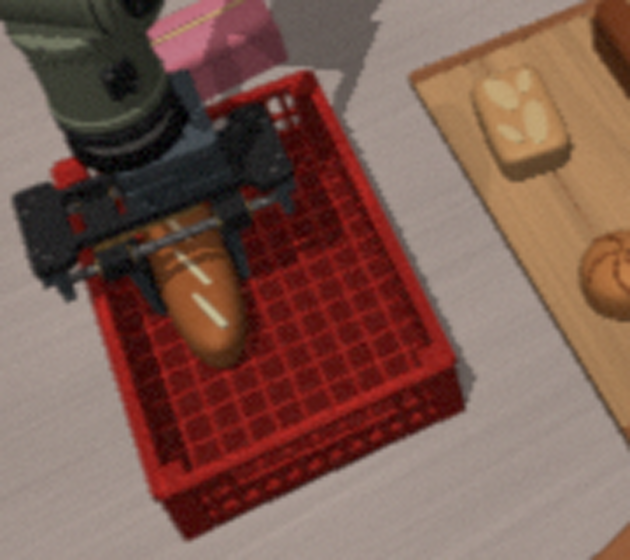

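The baguette (200,290) is inside the crate, clear of the walls. I'll lower the last 2.5 mm and let go with a limited opening.

Emit:
{"op": "play_rows", "data": {
  "commands": [
    [0,0,0.0025,0],
    [0,0,0.0025,0],
    [0,0,0.0025,0]
  ]
}}

```text
time: 6.5
tcp_pos: [0.4518, -0.3781, 0.2009]
eef_rot: [0.999, -0.043, 0.001, 0.001]
contact_force: [0.4, -0.3, 2.6]
gripper_width: 0.0542
```

Emit:
{"op": "play_rows", "data": {
  "commands": [
    [0,0,0,0],
    [0,0,0,0],
    [0,0,0,0],
    [0,0,0,0],
    [0,0,-0.02,0],
    [0,0,-0.06,0],
    [0,0,-0.1,0],
    [0,0,-0.13,0]
  ],
  "fingers": 0.21
}}

```text
time: 7.3
tcp_pos: [0.4517, -0.3779, 0.3327]
eef_rot: [0.999, -0.043, 0.001, 0.001]
contact_force: [0.0, 0.3, -0.1]
gripper_width: 0.0725
```

```bash
python3 - <<'E'
from plan import *
plan((.6387,-.114,.16,0),(.6387,-.114,.06,0),(.6387,-.114,.038,0))
E
```

```text
t 7.3 tcp [ 0.4517 -0.3779  0.3327] psi -0.0852 w 0.0725 F [ 0.   0.3 -0.1]
[0.1638, -0.2788, 0.0007, -0.0852] rows 6.5
[0.1638, -0.2788, 0.1007, -0.0852] rows 2.0
[0.1638, -0.2788, 0.1227, -0.0852] rows 0.4
```

Emit:
{"op": "play_rows", "data": {
  "commands": [
    [0.164,-0.279,0.001,-0.085],
    [0.164,-0.279,0.001,-0.085],
    [0.164,-0.279,0.001,-0.085],
    [0.164,-0.279,0.001,-0.085],
    [0.164,-0.279,0.001,-0.085],
    [0.164,-0.279,0.001,-0.085],
    [0.164,-0.279,0.001,-0.085],
    [0.164,-0.279,0.001,-0.085],
    [0.164,-0.279,0.001,-0.085],
    [0.164,-0.279,0.001,-0.085],
    [0.164,-0.279,0.04,-0.085],
    [0.164,-0.279,0.06,-0.085],
    [0.164,-0.279,0.06,-0.085]
  ],
  "fingers": 0
}}

```text
time: 8.6
tcp_pos: [0.6369, -0.1151, 0.2672]
eef_rot: [1.0, -0.001, -0.004, -0.001]
contact_force: [-0.7, 0.3, 0.6]
gripper_width: 0.0912
```

```bash
python3 - <<'E'
from plan import *
plan((.639,-.1143,.06,0),(.639,-.1143,.040,0))
E
```

```text
t 8.6 tcp [ 0.6369 -0.1151  0.2672] psi -0.0023 w 0.0912 F [-0.7  0.3  0.6]
[0.0021, -0.0008, 0.0352, -0.0023] rows 0.7
[0.0021, -0.0008, 0.0552, -0.0023] rows 0.4
```

Emit:
{"op": "play_rows", "data": {
  "commands": [
    [0.001,-0.001,0.02,0],
    [0.001,-0.001,0.04,0],
    [0.001,-0.001,0.048,0],
    [0.001,-0.001,0.055,0],
    [0.001,-0.001,0.055,0],
    [0.001,-0.001,0.055,0]
  ]
}}

```text
time: 9.2
tcp_pos: [0.64, -0.113, 0.2163]
eef_rot: [1.0, -0.0, 0.001, 0.0]
contact_force: [-0.3, 0.5, 0.1]
gripper_width: 0.0914
```

```bash
python3 - <<'E'
from plan import *
plan((.639,-.1143,.040,0))
E
```

```text
t 9.2 tcp [ 0.64   -0.113   0.2163] psi -0.0005 w 0.0914 F [-0.3  0.5  0.1]
[-0.001, 0.0013, 0.0043, -0.0005] rows 0.1
```

Emit:
{"op": "play_rows", "data": {
  "commands": [
    [-0.001,0.001,0.004,0],
    [-0.001,0.001,0.004,0],
    [-0.001,0.001,0.004,0]
  ]
}}

```text
time: 9.5
tcp_pos: [0.6387, -0.1137, 0.2115]
eef_rot: [1.0, -0.0, 0.0, 0.0]
contact_force: [0.3, -0.3, -0.2]
gripper_width: 0.0911
```

Emit:
{"op": "play_rows", "data": {
  "commands": [
    [0,0,0,0],
    [0,0,0,0],
    [0,0,0,0],
    [0,0,0,0],
    [0,0,0,0],
    [0,0,0,0]
  ],
  "fingers": 1
}}

```text
time: 10.1
tcp_pos: [0.6388, -0.1138, 0.2113]
eef_rot: [1.0, -0.0, 0.0, 0.0]
contact_force: [0.6, -0.6, -0.3]
gripper_width: 0.0654
```

Emit:
{"op": "play_rows", "data": {
  "commands": [
    [0,0,-0.02,0],
    [0,0,-0.06,0],
    [0,0,-0.1,0],
    [0,0,-0.13,0],
    [0,0,-0.13,0],
    [0,0,-0.13,0]
  ]
}}

```text
time: 10.7
tcp_pos: [0.6385, -0.1136, 0.3414]
eef_rot: [1.0, -0.0, 0.0, 0.0]
contact_force: [0.5, -0.3, -0.7]
gripper_width: 0.0658
```

```bash
python3 - <<'E'
from plan import *
x,y=loc(CR,.092,.025);a=CR[2]
plan((x,y,.17,a),(x,y,.06,a),(x,y,.031,a))
E
```

```text
t 10.7 tcp [ 0.6385 -0.1136  0.3414] psi -0.0002 w 0.0658 F [ 0.5 -0.3 -0.7]
[-0.0481, 0.2162, -0.0006, 0.0848] rows 4.4
[-0.0481, 0.2162, 0.1094, 0.0848] rows 2.2
[-0.0481, 0.2162, 0.1384, 0.0848] rows 0.6
```

Emit:
{"op": "play_rows", "data": {
  "commands": [
    [-0.048,0.216,0,0.085],
    [-0.048,0.216,0,0.085],
    [-0.048,0.216,0,0.085],
    [-0.048,0.216,0,0.085],
    [-0.048,0.216,0,0.085],
    [-0.048,0.216,0,0.085],
    [-0.048,0.216,0,0.085],
    [-0.048,0.216,0.04,0.085],
    [-0.048,0.216,0.08,0.085],
    [-0.048,0.216,0.11,0.085],
    [-0.048,0.216,0.126,0.085],
    [-0.048,0.216,0.134,0.085],
    [-0.048,0.216,0.136,0.085],
    [-0.048,0.216,0.136,0.085],
    [-0.048,0.216,0.136,0.085]
  ]
}}

```text
time: 12.2
tcp_pos: [0.5912, -0.3296, 0.2066]
eef_rot: [0.999, -0.042, 0.001, 0.001]
contact_force: [0.4, -0.6, -0.8]
gripper_width: 0.0653
```

```bash
python3 - <<'E'
from plan import *
x,y=loc(CR,.092,.025);a=CR[2]
plan((x,y,.0275,a))
E
```

```text
t 12.2 tcp [ 0.5912 -0.3296  0.2066] psi -0.0848 w 0.0653 F [ 0.4 -0.6 -0.8]
[-0.0008, 0.0003, 0.0071, 0.0002] rows 0.1
```

Emit:
{"op": "play_rows", "data": {
  "commands": [
    [0,0,0.004,0],
    [0,0,0.0065,0],
    [0,0,0.0065,0],
    [0,0,0.0065,0]
  ]
}}

```text
time: 12.6
tcp_pos: [0.5908, -0.3298, 0.1992]
eef_rot: [0.999, -0.043, 0.0, 0.0]
contact_force: [0.5, 0.9, 1.2]
gripper_width: 0.0656
```

Emit:
{"op": "play_rows", "data": {
  "commands": [
    [0,0,0,0],
    [0,0,0,0],
    [0,0,0,0],
    [0,0,0,0],
    [0,0,-0.02,0],
    [0,0,-0.06,0],
    [0,0,-0.1,0],
    [0,0,-0.13,0],
    [0,0,-0.13,0]
  ],
  "fingers": 0.12
}}

```text
time: 13.5
tcp_pos: [0.5916, -0.3302, 0.3345]
eef_rot: [0.999, -0.043, 0.005, 0.003]
contact_force: [-0.3, -0.4, -0.6]
gripper_width: 0.0799
```

```bash
python3 - <<'E'
from plan import *
plan((.4764,.0166,.16,-.088),(.4764,.0166,.046,-.088))
E
```

```text
t 13.5 tcp [ 0.5916 -0.3302  0.3345] psi -0.0852 w 0.0799 F [-0.3 -0.4 -0.6]
[-0.1443, -0.3357, 0.0025, 0.0028] rows 7.3
[-0.1443, -0.3357, 0.1165, 0.0028] rows 2.3
```

Emit:
{"op": "play_rows", "data": {
  "commands": [
    [-0.144,-0.336,0.001,0.003],
    [-0.144,-0.336,0.001,0.003],
    [-0.144,-0.336,0.001,0.003],
    [-0.144,-0.336,0.001,0.003],
    [-0.144,-0.336,0.001,0.003],
    [-0.144,-0.336,0.001,0.003],
    [-0.144,-0.336,0.001,0.003],
    [-0.144,-0.336,0.001,0.003],
    [-0.144,-0.336,0.001,0.003],
    [-0.144,-0.336,0.001,0.003],
    [-0.144,-0.336,0.001,0.003],
    [-0.144,-0.336,0.001,0.003],
    [-0.144,-0.336,0.001,0.003]
  ],
  "fingers": 0
}}

```text
time: 14.8
tcp_pos: [0.4761, 0.0165, 0.3276]
eef_rot: [0.999, -0.045, -0.0, 0.0]
contact_force: [0.6, -0.1, 0.2]
gripper_width: 0.0913
```

```bash
python3 - <<'E'
from plan import *
plan((.4764,.0166,.044,-.088))
save('top','a3',(200,60,500,280),2.5)
E
```

```text
t 14.8 tcp [0.4761 0.0165 0.3276] psi -0.0898 w 0.0913 F [ 0.6 -0.1  0.2]
[0.0003, -0.0002, 0.1116, -0.0018] rows 2.2
```

View pics/a3.png

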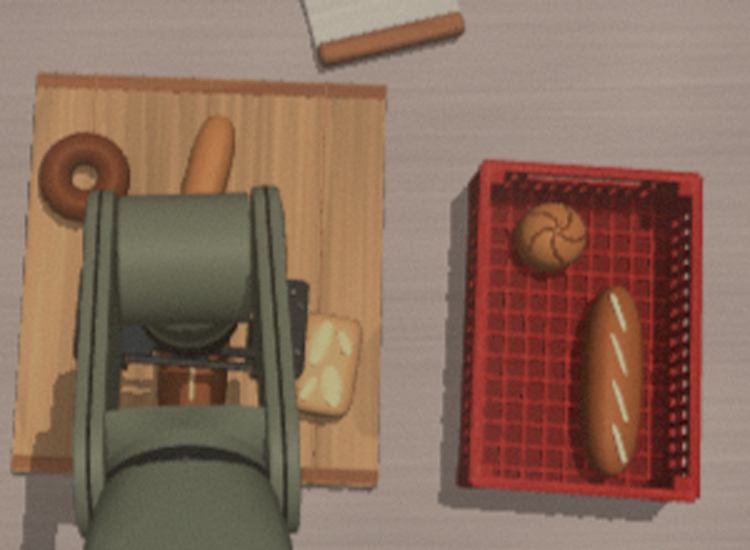

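The round roll (550,237) and baguette (612,380) lie flat in the crate, apart from each other and from the walls. Next is the tin loaf.

Emit:
{"op": "play_rows", "data": {
  "commands": [
    [0,0,0.04,0],
    [0,0,0.075,0],
    [0,0,0.095,0],
    [0,0,0.106,0],
    [0,0,0.111,0],
    [0,0,0.111,0],
    [0,0,0.111,0],
    [0,0,0.111,0]
  ]
}}

```text
time: 15.65
tcp_pos: [0.4763, 0.0173, 0.2177]
eef_rot: [0.999, -0.044, 0.001, -0.0]
contact_force: [-0.5, 0.4, 0.1]
gripper_width: 0.0912
```

Emit:
{"op": "play_rows", "data": {
  "commands": [
    [0,0,0,0],
    [0,0,0,0],
    [0,0,0,0],
    [0,0,0,0],
    [0,0,0,0],
    [0,0,0,0]
  ],
  "fingers": 1,
  "squeeze": 25
}}

```text
time: 16.25
tcp_pos: [0.4758, 0.0173, 0.2168]
eef_rot: [0.999, -0.044, 0.0, 0.0]
contact_force: [-0.5, -0.1, 1.1]
gripper_width: 0.0621
```

Emit:
{"op": "play_rows", "data": {
  "commands": [
    [0,0,-0.02,0],
    [0,0,-0.06,0],
    [0,0,-0.1,0],
    [0,0,-0.13,0],
    [0,0,-0.13,0],
    [0,0,-0.13,0]
  ]
}}

```text
time: 16.85
tcp_pos: [0.4753, 0.0173, 0.3461]
eef_rot: [0.999, -0.044, -0.0, 0.0]
contact_force: [0.1, -0.6, -4.0]
gripper_width: 0.0618
```

```bash
python3 - <<'E'
from plan import *
x,y=loc(TR,-.095,0);a=TR[2]+np.pi/2
plan((x,y,.17,a),(x,y,.06,a),(x,y,.031,a))
E
```

```text
t 16.85 tcp [0.4753 0.0173 0.3461] psi -0.0883 w 0.0618 F [ 0.1 -0.6 -4. ]
[-0.1079, -0.3042, 0.0041, -1.7438] rows 11.6
[-0.1079, -0.3042, 0.1141, -1.7438] rows 2.2
[-0.1079, -0.3042, 0.1431, -1.7438] rows 0.6
```

Emit:
{"op": "play_rows", "data": {
  "commands": [
    [-0.108,-0.304,0,-1.744],
    [-0.108,-0.304,0,-1.744],
    [-0.108,-0.304,0,-1.744],
    [-0.108,-0.304,0,-1.744],
    [-0.108,-0.304,0,-1.744],
    [-0.108,-0.304,0,-1.744],
    [-0.108,-0.304,0,-1.744],
    [-0.108,-0.304,0,-1.744],
    [-0.108,-0.304,0,-1.744],
    [-0.108,-0.304,0,-1.744],
    [-0.108,-0.304,0,-1.744],
    [-0.108,-0.304,0,-1.744],
    [-0.108,-0.304,0,-1.744],
    [-0.108,-0.304,0,-1.744],
    [-0.108,-0.304,0,-1.744],
    [-0.108,-0.304,0,-1.744]
  ]
}}

```text
time: 18.45
tcp_pos: [0.395, 0.3296, 0.3462]
eef_rot: [0.677, 0.736, -0.0, -0.0]
contact_force: [-1.0, -0.1, -3.1]
gripper_width: 0.0619
```

```bash
python3 - <<'E'
from plan import *
x,y=loc(TR,-.095,0);a=TR[2]+np.pi/2
plan((x,y,.0313,a))
save('scene','a4',(270,100,450,240),4)
E
```

```text
t 18.45 tcp [0.395  0.3296 0.3462] psi 1.6549 w 0.0619 F [-1.  -0.1 -3.1]
[0.0003, -0.0003, 0.1429, -0.0006] rows 2.9
```

View pics/a4.png

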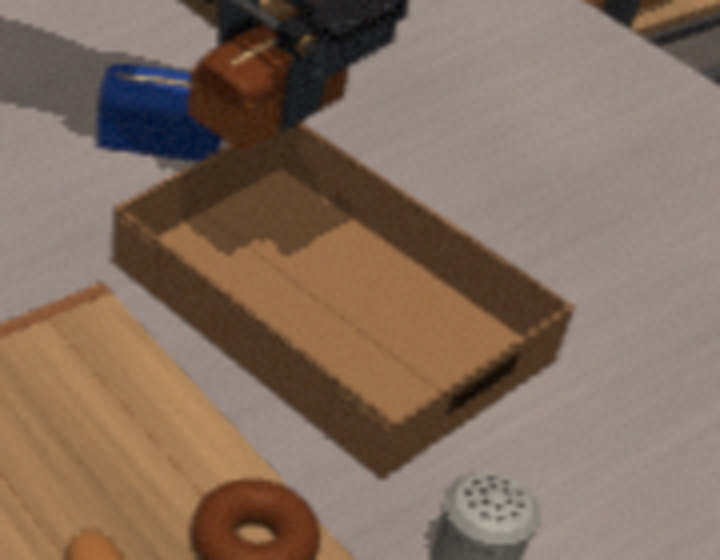

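The tin loaf (265,90) is held level above the tray's near end. The blue look-alike (160,110) stands lower than the gripper body will come, so I'll descend.

Emit:
{"op": "play_rows", "data": {
  "commands": [
    [0,0,0.04,0],
    [0,0,0.08,0],
    [0,0,0.11,0],
    [0,0,0.128,0],
    [0,0,0.137,0],
    [0,0,0.14,0],
    [0,0,0.14,0],
    [0,0,0.14,0]
  ]
}}

```text
time: 19.3
tcp_pos: [0.3954, 0.33, 0.2078]
eef_rot: [0.676, 0.736, 0.001, 0.0]
contact_force: [0.9, 0.1, -2.8]
gripper_width: 0.0616
```

```bash
python3 - <<'E'
from plan import *
x,y=loc(TR,-.095,0);a=TR[2]+np.pi/2
plan((x,y,.0308,a))
E
```

```text
t 19.3 tcp [0.3954 0.33   0.2078] psi 1.6557 w 0.0616 F [ 0.9  0.1 -2.8]
[-0.0, -0.0008, 0.005, 0.0002] rows 0.1
```

Emit:
{"op": "play_rows", "data": {
  "commands": [
    [0,0,0.003,0],
    [0,0,0.0045,0],
    [0,0,0.0045,0],
    [0,0,0.0045,0]
  ]
}}

```text
time: 19.7
tcp_pos: [0.3952, 0.3298, 0.2029]
eef_rot: [0.676, 0.737, 0.001, 0.0]
contact_force: [-0.4, -1.1, 2.6]
gripper_width: 0.0619
```

Emit:
{"op": "play_rows", "data": {
  "commands": [
    [0,0,0,0],
    [0,0,0,0],
    [0,0,0,0],
    [0,0,0,0],
    [0,0,-0.02,0],
    [0,0,-0.06,0],
    [0,0,-0.1,0],
    [0,0,-0.14,0],
    [0,0,-0.14,0]
  ],
  "fingers": 0.165
}}

```text
time: 20.6
tcp_pos: [0.3961, 0.3306, 0.3477]
eef_rot: [0.676, 0.736, 0.006, 0.001]
contact_force: [0.8, 0.4, 0.0]
gripper_width: 0.0763
```

```bash
python3 - <<'E'
from plan import *
plan((.4687,-.1063,.16,-.188),(.4687,-.1063,.039,-.188))
E
```

```text
t 20.6 tcp [0.3961 0.3306 0.3477] psi 1.6558 w 0.0763 F [0.8 0.4 0. ]
[-0.4414, 0.0352, 0.0157, 1.8438] rows 12.3
[-0.4414, 0.0352, 0.1367, 1.8438] rows 2.4
```

Emit:
{"op": "play_rows", "data": {
  "commands": [
    [-0.441,0.035,0.01,1.844],
    [-0.441,0.035,0.01,1.844],
    [-0.441,0.035,0.01,1.844],
    [-0.441,0.035,0.01,1.844],
    [-0.441,0.035,0.01,1.844],
    [-0.441,0.035,0.01,1.844],
    [-0.441,0.035,0.01,1.844],
    [-0.441,0.035,0.01,1.844],
    [-0.441,0.035,0.01,1.844],
    [-0.441,0.035,0.01,1.844],
    [-0.441,0.035,0.01,1.844],
    [-0.441,0.035,0.01,1.844],
    [-0.441,0.035,0.01,1.844],
    [-0.441,0.035,0.01,1.844],
    [-0.441,0.035,0.01,1.844],
    [-0.441,0.035,0.01,1.844],
    [-0.441,0.035,0.01,1.844]
  ],
  "fingers": 0
}}

```text
time: 22.3
tcp_pos: [0.4673, -0.1067, 0.3321]
eef_rot: [0.996, -0.094, -0.0, 0.0]
contact_force: [0.1, 0.5, 0.0]
gripper_width: 0.0911
```

```bash
python3 - <<'E'
from plan import *
plan((.4687,-.1063,.0395,-.188))
save('top','a5',(80,60,380,280),2.5)
E
```

```text
t 22.3 tcp [ 0.4673 -0.1067  0.3321] psi -0.1877 w 0.0911 F [0.1 0.5 0. ]
[0.0013, -0.0007, 0.1206, 0.0003] rows 2.4
```

View pics/a5.png

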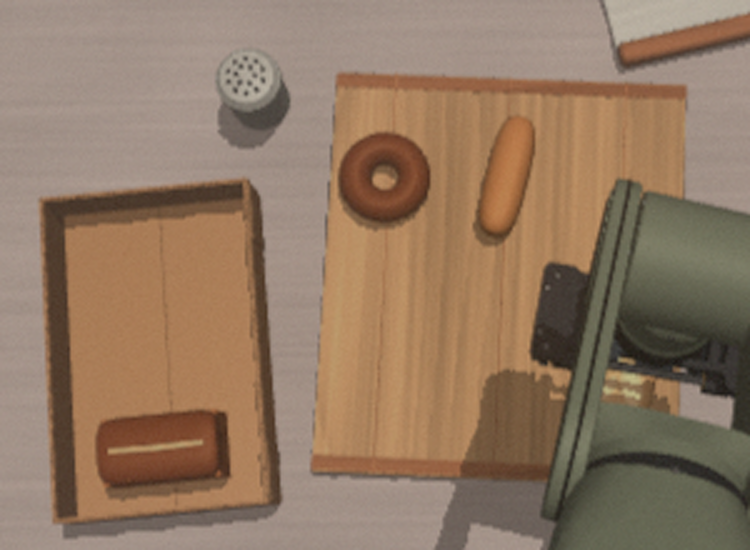

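The tin loaf (160,447) lies flat and upright in the tray. Next is the ciabatta.

Emit:
{"op": "play_rows", "data": {
  "commands": [
    [0.001,-0.001,0.04,0],
    [0.001,-0.001,0.08,0],
    [0.001,-0.001,0.1,0],
    [0.001,-0.001,0.112,0],
    [0.001,-0.001,0.118,0],
    [0.001,-0.001,0.12,0],
    [0.001,-0.001,0.12,0],
    [0.001,-0.001,0.12,0]
  ]
}}

```text
time: 23.15
tcp_pos: [0.4688, -0.1061, 0.213]
eef_rot: [0.996, -0.094, 0.001, 0.0]
contact_force: [0.2, 0.3, 0.1]
gripper_width: 0.0914
```

Emit:
{"op": "play_rows", "data": {
  "commands": [
    [0,0,0,0],
    [0,0,0,0],
    [0,0,0,0],
    [0,0,0,0],
    [0,0,0,0],
    [0,0,0,0]
  ],
  "fingers": 1,
  "squeeze": 20
}}

```text
time: 23.75
tcp_pos: [0.4685, -0.106, 0.2124]
eef_rot: [0.996, -0.094, 0.0, 0.0]
contact_force: [-1.1, 0.2, 1.5]
gripper_width: 0.062
```

Emit:
{"op": "play_rows", "data": {
  "commands": [
    [0,0,-0.02,0],
    [0,0,-0.06,0],
    [0,0,-0.1,0],
    [0,0,-0.13,0],
    [0,0,-0.13,0],
    [0,0,-0.13,0]
  ]
}}

```text
time: 24.35
tcp_pos: [0.4682, -0.1059, 0.3421]
eef_rot: [0.996, -0.094, 0.0, 0.0]
contact_force: [-0.9, 0.4, -1.4]
gripper_width: 0.062
```

```bash
python3 - <<'E'
from plan import *
x,y=loc(TR,0,0);a=TR[2]+np.pi/2
plan((x,y,.17,a),(x,y,.03,a))
E
```

```text
t 24.35 tcp [ 0.4682 -0.1059  0.3421] psi -0.1882 w 0.062 F [-0.9  0.4 -1.4]
[-0.0623, -0.4399, 0.0001, -1.8437] rows 12.3
[-0.0623, -0.4399, 0.1401, -1.8437] rows 2.8
```

Emit:
{"op": "play_rows", "data": {
  "commands": [
    [-0.062,-0.44,0,-1.844],
    [-0.062,-0.44,0,-1.844],
    [-0.062,-0.44,0,-1.844],
    [-0.062,-0.44,0,-1.844],
    [-0.062,-0.44,0,-1.844],
    [-0.062,-0.44,0,-1.844],
    [-0.062,-0.44,0,-1.844],
    [-0.062,-0.44,0,-1.844],
    [-0.062,-0.44,0,-1.844],
    [-0.062,-0.44,0,-1.844],
    [-0.062,-0.44,0,-1.844],
    [-0.062,-0.44,0,-1.844],
    [-0.062,-0.44,0,-1.844],
    [-0.062,-0.44,0,-1.844],
    [-0.062,-0.44,0,-1.844],
    [-0.062,-0.44,0,-1.844]
  ]
}}

```text
time: 25.95
tcp_pos: [0.4898, 0.3377, 0.3412]
eef_rot: [0.677, 0.736, -0.001, -0.0]
contact_force: [-0.1, -0.7, -1.3]
gripper_width: 0.0623
```

Emit:
{"op": "play_rows", "data": {
  "commands": [
    [0,0,0.04,0],
    [0,0,0.08,0],
    [0,0,0.11,0],
    [0,0,0.128,0],
    [0,0,0.137,0],
    [0,0,0.139,0],
    [0,0,0.139,0],
    [0,0,0.139,0]
  ]
}}

```text
time: 26.75
tcp_pos: [0.4903, 0.3381, 0.2044]
eef_rot: [0.676, 0.736, 0.001, 0.0]
contact_force: [0.1, 0.1, -1.3]
gripper_width: 0.0618
```

```bash
python3 - <<'E'
from plan import *
x,y=loc(TR,0,0);a=TR[2]+np.pi/2
plan((x,y,.0265,a))
E
```

```text
t 26.75 tcp [0.4903 0.3381 0.2044] psi 1.6557 w 0.0618 F [ 0.1  0.1 -1.3]
[-0.0001, -0.0011, 0.0059, 0.0002] rows 0.1
```

Emit:
{"op": "play_rows", "data": {
  "commands": [
    [0,-0.001,0.003,0],
    [0,-0.001,0.0055,0],
    [0,-0.001,0.0055,0],
    [0,-0.001,0.0055,0]
  ]
}}

```text
time: 27.15
tcp_pos: [0.489, 0.3378, 0.1983]
eef_rot: [0.676, 0.737, 0.0, 0.0]
contact_force: [-1.7, -0.4, 3.5]
gripper_width: 0.0621
```

Emit:
{"op": "play_rows", "data": {
  "commands": [
    [0,0,0,0],
    [0,0,0,0],
    [0,0,0,0],
    [0,0,0,0],
    [0,0,-0.02,0],
    [0,0,-0.06,0],
    [0,0,-0.1,0],
    [0,0,-0.14,0],
    [0,0,-0.14,0]
  ],
  "fingers": 0.165
}}

```text
time: 28.05
tcp_pos: [0.4901, 0.3385, 0.3438]
eef_rot: [0.676, 0.736, 0.006, 0.002]
contact_force: [0.4, 0.5, -0.3]
gripper_width: 0.0764
```

```bash
python3 - <<'E'
from plan import *
plan((.655,.0018,.16,-.249),(.655,.0018,.039,-.249))
E
```

```text
t 28.05 tcp [0.4901 0.3385 0.3438] psi 1.6557 w 0.0764 F [ 0.4  0.5 -0.3]
[-0.3495, 0.1358, 0.0118, 1.9047] rows 12.7
[-0.3495, 0.1358, 0.1328, 1.9047] rows 2.4
```

Emit:
{"op": "play_rows", "data": {
  "commands": [
    [-0.349,0.136,0.006,1.905],
    [-0.349,0.136,0.006,1.905],
    [-0.349,0.136,0.006,1.905],
    [-0.349,0.136,0.006,1.905],
    [-0.349,0.136,0.006,1.905],
    [-0.349,0.136,0.006,1.905],
    [-0.349,0.136,0.006,1.905],
    [-0.349,0.136,0.006,1.905],
    [-0.349,0.136,0.006,1.905],
    [-0.349,0.136,0.006,1.905],
    [-0.349,0.136,0.006,1.905],
    [-0.349,0.136,0.006,1.905],
    [-0.349,0.136,0.006,1.905],
    [-0.349,0.136,0.006,1.905],
    [-0.349,0.136,0.006,1.905],
    [-0.349,0.136,0.006,1.905],
    [-0.349,0.136,0.006,1.905]
  ],
  "fingers": 0.23
}}

```text
time: 29.75
tcp_pos: [0.654, 0.0016, 0.3316]
eef_rot: [0.992, -0.124, -0.0, 0.0]
contact_force: [-0.5, -0.5, 0.0]
gripper_width: 0.0702
```

```bash
python3 - <<'E'
from plan import *
plan((.655,.0018,.0395,-.249))
save('scene','a6',(240,170,440,320),3.5)
E
```

```text
t 29.75 tcp [0.654  0.0016 0.3316] psi -0.2483 w 0.0702 F [-0.5 -0.5  0. ]
[0.0009, -0.0004, 0.1201, 0.0007] rows 2.4
```

View pics/a6.png

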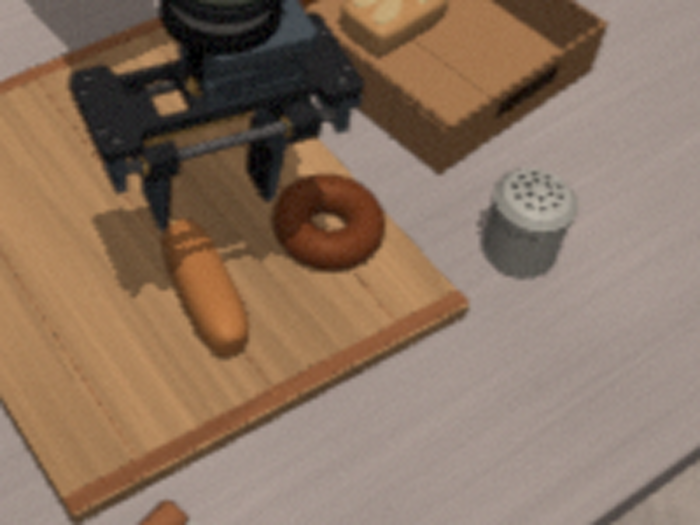

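The gripper hangs above the finger roll (205,290), and the bagel (330,222) and shaker (527,220) haven't moved. I'll descend.

Emit:
{"op": "play_rows", "data": {
  "commands": [
    [0.001,0,0.04,0],
    [0.001,0,0.08,0],
    [0.001,0,0.1,0],
    [0.001,0,0.112,0],
    [0.001,0,0.118,0],
    [0.001,0,0.12,0],
    [0.001,0,0.12,0],
    [0.001,0,0.12,0]
  ]
}}

```text
time: 30.6
tcp_pos: [0.6555, 0.0013, 0.213]
eef_rot: [0.992, -0.124, 0.001, -0.0]
contact_force: [0.4, 0.0, -0.3]
gripper_width: 0.0706
```

Emit:
{"op": "play_rows", "data": {
  "commands": [
    [0,0,0,0],
    [0,0,0,0],
    [0,0,0,0],
    [0,0,0,0],
    [0,0,0,0],
    [0,0,0,0]
  ],
  "fingers": 1,
  "squeeze": 15
}}

```text
time: 31.2
tcp_pos: [0.6551, 0.0013, 0.2119]
eef_rot: [0.992, -0.124, 0.0, 0.0]
contact_force: [0.4, 1.2, 1.6]
gripper_width: 0.0423
```

Emit:
{"op": "play_rows", "data": {
  "commands": [
    [0,0,-0.02,0],
    [0,0,-0.06,0],
    [0,0,-0.1,0],
    [0,0,-0.13,0],
    [0,0,-0.13,0],
    [0,0,-0.13,0]
  ]
}}

```text
time: 31.8
tcp_pos: [0.6548, 0.0013, 0.3418]
eef_rot: [0.992, -0.124, 0.0, 0.0]
contact_force: [0.8, -0.7, -1.3]
gripper_width: 0.0421
```

```bash
python3 - <<'E'
from plan import *
x,y=loc(TR,.095,0);a=TR[2]+np.pi/2
plan((x,y,.17,a),(x,y,.03,a))
E
```

```text
t 31.8 tcp [0.6548 0.0013 0.3418] psi -0.2492 w 0.0421 F [ 0.8 -0.7 -1.3]
[-0.1536, -0.3165, -0.0002, -1.9047] rows 12.7
[-0.1536, -0.3165, 0.1398, -1.9047] rows 2.8
```

Emit:
{"op": "play_rows", "data": {
  "commands": [
    [-0.154,-0.316,0,-1.905],
    [-0.154,-0.316,0,-1.905],
    [-0.154,-0.316,0,-1.905],
    [-0.154,-0.316,0,-1.905],
    [-0.154,-0.316,0,-1.905],
    [-0.154,-0.316,0,-1.905],
    [-0.154,-0.316,0,-1.905],
    [-0.154,-0.316,0,-1.905],
    [-0.154,-0.316,0,-1.905],
    [-0.154,-0.316,0,-1.905],
    [-0.154,-0.316,0,-1.905],
    [-0.154,-0.316,0,-1.905],
    [-0.154,-0.316,0,-1.905],
    [-0.154,-0.316,0,-1.905],
    [-0.154,-0.316,0,-1.905],
    [-0.154,-0.316,0,-1.905]
  ]
}}

```text
time: 33.4
tcp_pos: [0.5837, 0.3455, 0.3407]
eef_rot: [0.677, 0.736, -0.001, -0.0]
contact_force: [0.3, -0.2, -0.8]
gripper_width: 0.0417
```

Emit:
{"op": "play_rows", "data": {
  "commands": [
    [0,0,0.04,0],
    [0,0,0.08,0],
    [0,0,0.11,0],
    [0,0,0.128,0],
    [0,0,0.137,0],
    [0,0,0.139,0],
    [0,0,0.139,0],
    [0,0,0.139,0]
  ]
}}

```text
time: 34.2
tcp_pos: [0.5842, 0.3458, 0.2042]
eef_rot: [0.676, 0.736, 0.001, 0.0]
contact_force: [0.2, -0.4, -0.8]
gripper_width: 0.0419
```

```bash
python3 - <<'E'
from plan import *
x,y=loc(TR,.095,0);a=TR[2]+np.pi/2
plan((x,y,.0262,a))
E
```

```text
t 34.2 tcp [0.5842 0.3458 0.2042] psi 1.6556 w 0.0419 F [ 0.2 -0.4 -0.8]
[0.0001, -0.0002, 0.006, 0.0002] rows 0.1
```

Emit:
{"op": "play_rows", "data": {
  "commands": [
    [0,0,0.003,0],
    [0,0,0.0058,0],
    [0,0,0.0058,0],
    [0,0,0.0058,0]
  ]
}}

```text
time: 34.6
tcp_pos: [0.5839, 0.3457, 0.1977]
eef_rot: [0.676, 0.737, 0.001, 0.0]
contact_force: [-0.3, 0.0, 3.7]
gripper_width: 0.042
```

Emit:
{"op": "play_rows", "data": {
  "commands": [
    [0,0,0,0],
    [0,0,0,0],
    [0,0,0,0],
    [0,0,0,0],
    [0,0,-0.02,0],
    [0,0,-0.06,0],
    [0,0,-0.1,0],
    [0,0,-0.14,0],
    [0,0,-0.18,0]
  ],
  "fingers": 0.3
}}

```text
time: 35.5
tcp_pos: [0.5835, 0.3454, 0.3784]
eef_rot: [0.676, 0.736, -0.0, -0.0]
contact_force: [-0.5, 0.2, -0.0]
gripper_width: 0.0638
```

```bash
python3 - <<'E'
from plan import *
plan((.3,-.1,.25,.5))
E
```

```text
t 35.5 tcp [0.5835 0.3454 0.3784] psi 1.6557 w 0.0638 F [-0.5  0.2 -0. ]
[-0.4197, -0.3203, -0.0436, 1.1557] rows 10.6
```

Emit:
{"op": "play_rows", "data": {
  "commands": [
    [-0.42,-0.2,-0.04,1.15],
    [-0.42,-0.2,-0.04,1.15],
    [-0.42,-0.2,-0.04,1.15],
    [-0.42,-0.2,-0.04,1.15],
    [-0.42,-0.2,-0.04,1.15],
    [-0.42,-0.2,-0.04,1.15],
    [-0.42,-0.2,-0.04,1.15],
    [-0.42,-0.2,-0.04,1.15],
    [-0.42,-0.2,-0.04,1.15],
    [-0.42,-0.2,-0.04,1.15],
    [-0.42,-0.2,-0.04,1.15],
    [-0.42,-0.2,-0.04,1.15],
    [-0.42,-0.2,-0.04,1.15]
  ]
}}

```text
time: 36.8
tcp_pos: [0.4204, -0.0891, 0.4168]
eef_rot: [0.968, 0.251, -0.0, -0.0]
contact_force: [-0.7, -0.6, 0.1]
gripper_width: 0.0636
```

```bash
python3 - <<'E'
from fit import *
f=save('top','b1',scale=1.42); save('scene','b2',scale=1.42)
W=world(f);z=W[...,2]
S={}
def near(x,y):
    d=np.hypot(W[...,0]-x,W[...,1]-y)+(f['range_z']==0); return np.unravel_index(d.argmin(),d.shape)[::-1]
from plan import loc,CR,TR
for k,p,zm in[('bag',loc(CR,-.042,-.033),.03),('round',loc(CR,.092,.025),.03),('tin',loc(TR,-.095,0),.02),('cia',loc(TR,0,0),.02),('fin',loc(TR,.095,0),.02),('bagel',(.6566,.158),.034)]:
    print(k,np.round(p,4),obj(f,near(*p),zm))
print(sense()['time'],sense()['tcp_pos'],sense()['dq'].round(2))
E
```

```text
bag [ 0.452  -0.3762] (array([ 0.4502, -0.3766]), array([0.1781, 0.0541]), np.float64(-0.075), np.float64(0.0569), np.int64(1527))
round [ 0.5904 -0.3298] (array([ 0.5911, -0.328 ]), array([0.0615, 0.0612]), np.float64(-0.012), np.float64(0.0526), np.int64(556))
tin [0.3946 0.3299] (array([0.3956, 0.3302]), array([0.1133, 0.0636]), np.float64(-1.494), np.float64(0.0688), np.int64(1388))
cia [0.4893 0.3379] (array([0.4895, 0.3378]), array([0.0953, 0.0618]), np.float64(-1.5), np.float64(0.0431), np.int64(992))
fin [0.584  0.3459] (array([0.5841, 0.3451]), array([0.1194, 0.0413]), np.float64(-1.479), np.float64(0.0456), np.int64(759))
bagel [0.6566 0.158 ] (array([0.6564, 0.1214]), array([0.088 , 0.0875]), np.float64(-1.146), np.float64(0.0541), np.int64(951))
36.9 [ 0.42051481 -0.08894263  0.41671318] [-0. -0.  0. -0.  0. -0.]
```

View pics/b1.png

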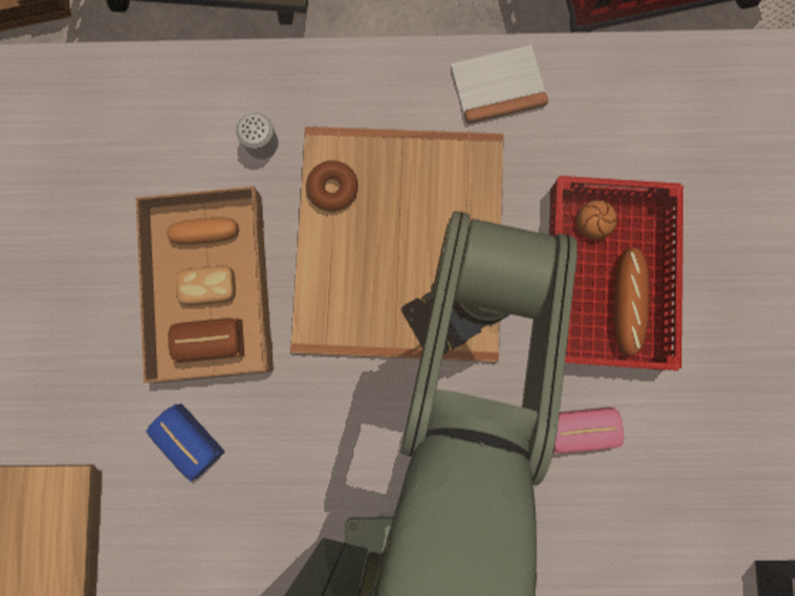

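View pics/b2.png

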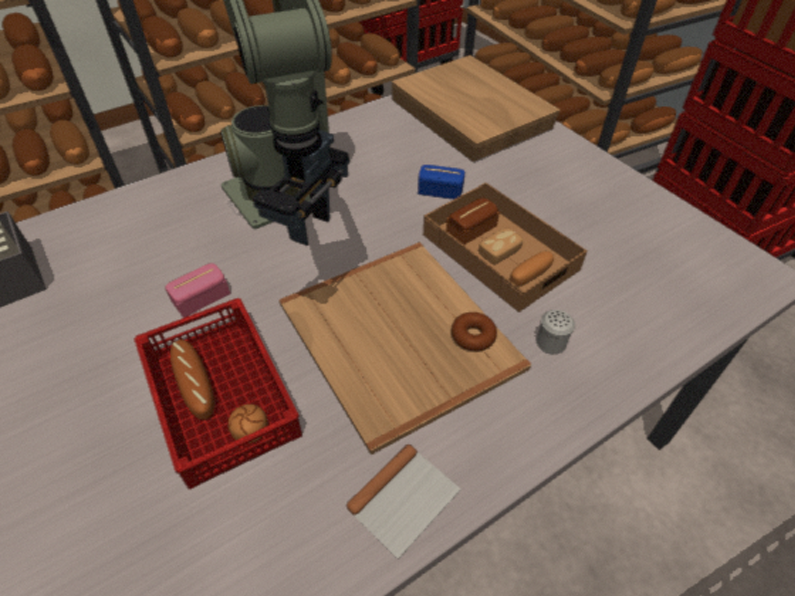

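Both pictures show the baguette and round roll in the crate, and the tin loaf, ciabatta and finger roll in the tray. All are flat and apart, and the bagel, shaker and look-alikes are where they were. The measured top heights match breads lying on the container floors to within about 5 mm. The arm is clear, so I'm handing in.

```bash
python3 -c "
from bench import *
print(close_job())"
```

```text
the job is handed in; nothing more can be done
None
```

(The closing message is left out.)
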